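Blank off an extraction outlet and lock the blade in

ROBOT

A 6-joint arm with a two-finger parallel gripper is mounted at the origin on the work surface. World frame = base frame: x ahead of the robot, y to its left, z up, the work surface at z = 0. Lengths are in m, angles in degrees, forces in N, time in s.
With the tool pointing down it reaches from about 0.3 to 0.875 m from the base axis. Payload 6.4 kg.
Tool frame: the origin (TCP) lies at the very end of the fingers, on their centre line; the grasp point (between the pads) lies 19 mm behind it; z points along the fingers, y is the direction in which the jaws open and shut (so a half turn about z gives the same grasp; the last joint's range is limited). The gripper opens to 85 mm and grips with 20 to 120 N. Pads are 22 mm wide; open, the fingers measure 114 mm over their backs; the gripper's body (76 mm by 85 mm) begins 54 mm behind the grasp point. The pads swing forward as they close: fully open they stand 13 mm farther back than shut.
Start: joints at [-85.216, 10.359, 92.074, -0, 77.567, -11.82], TCP at [0.164, -0.551, 0.231] pointing down, gripper open.
Joint ranges: [-171.53, 171.53], [-51.25, 118.39], [17.06, 147.69], [-65.23, 245.23], [0, 150.52], [-178.68, 178.68]. Speed limits (degrees/s): [147.25, 147.25, 172.46, 180, 180, 180].

INTERFACE

Orientations are given as a 3x3 rotation matrix whose columns are the frame's x, y, z axes.
In Python, from station import ctrl, get_image, camera_info, finder gives the robot as it stands. The module is installed in compiled form; this text tells all that it offers.
- The arm moves only by the tool step_arm, never from a script. Its argument "targets" is a list of rows, each a list of 5 numbers: the shift along the tool's x, y, z scaled (see below), then the turn about the tool's z scaled (see below), then the closure, from -1 (fully open) to 1 (shut), so that 0 is half open. A call has 1 to 8 rows; each row is the pose to reach, as a shift and turn from the pose measured when the call began, along the tool's axes at that moment; what a row does not reach only later rows make up. The controller multiplies each number of a shift by 25 cm and each number of a turn by 45 degrees. A row lasts 1/12 s, in which the tool goes at most 41.7 mm and 7.16 degrees, less where a joint would pass 70% of its speed; a pose out of reach is approached as far as the arm can. A call with a number of a shift or a turn outside -1 to 1 is refused whole. A call with a gripper value outside its range is refused whole. The fingers move at their own pace and stop on an object; "newtons" is the grip in N (left out, the last holds). Time passes only in rows, so rows that repeat a pose let the fingers close. It gives the time, the measured TCP pose, the force and the opening at its end, in the units of the state.
- ctrl.get_state(): the state, without advancing time (a new reading comes with each control period).
- get_image(name): name is "scene" or "top"; returns the picture (384x512x3 uint8, red, green, blue); there is no depth.
- camera_info(name): a dict with "K" (3x3 intrinsics, pixels), "R" (3x3) and "t" (3): a world point X has camera coordinates R X + t. Camera axes: x right, y down, z forward; pixel columns grow to the right and rows downward; lengths in m; the calibration is good to about 2 mm. A picture is of the moment at which its call begins. camera_info takes no time and is no camera call.
- ctrl.sign_off(): hands the job in, once; it reports no verdict.
Trained networks look in the newest picture that a camera, given by its name, has taken for a name from the list of things; names that differ only in an ending like _2 or _b are one class to them, and where a whole thing is asked for, a point or a joint stands for the part that bears it (a point fixed in the world has none). Each returns a list of dicts, best first, with "p" (0 to 1); they miss things now and then, are a little off and sometimes report something else, mostly with a low value. They report only what shows in the picture. A call takes as long as a camera call.
- finder.masks_of(label, camera): "region" (384x512 bool, what is visible of it) and "extent" ([left, top, width, height] in pixels, round what is visible of it).
- finder.tip_of(label, camera): "location" ([column, row] in pixels: a listed point, or the origin of a listed thing).
The state is a dict: "time": time; "q": joint angles; "joint_vel": joint speeds; "tau": joint torques, N m; "tcp_pos": TCP position; "ee_rot": TCP orientation; "ft_force": force on the tool from outside, world axes, zero at the start; "wrist_torque": the same for the moment, N m; "gripper_width": finger opening in m.
Only numpy, scipy, OpenCV 4.12 (cv2) and the standard library are available. Lean on these libraries where they do the work, as an engineer would, in place of code of your own. Each camera call takes 0.05 s, during which the arm holds its last target.

TASK

Close off the dust-extraction outlet: take the solid blade with the bar grip from the wooden rack and slide it down the outlet's vertical guides until it stands fully home on the bottom. Then lift the lever out of the notch it rests in, swing it past the middle notch and let it down fully into the end notch that puts it across the top edge of the blade. Leave the grille in the rack, and the other things on the bench, as they are.

Things in the scene. Friction and masses are not known exactly. Their poses are not given: they have to be found in the camera images.
- outlet: Grey and bare-metal fixture fixed to the bench, turned at most 0.3 rad. Origin: on the bench top below the middle of the blade slot. x points square through the slot to the duct and the 110 mm high plenum box at +x; y along the slot; z up. Tallest: gate teeth 138 mm, lever knob 175 mm, and the seated blade's grip 153 mm.
- slot_floor (a point): Middle of the floor of the blade slot, 15 mm above the bench; axes as the outlet's. The seated blade's origin lies here, its plate square to x.
- guide_mouth (a point): Middle of the slot at the top of the guides, 107 mm above the bench. Open-topped vertical channels take the blade's two side edges (at y = +-55 to +-67 mm): 9 mm gap in x, 134 mm between end walls in y. The top 15 mm flare out, about 7 mm to each side in x and y. At the slot's +x side a plate with the black duct mouth, as high as the guides.
- pivot (a point): Lever pivot: vertical post at outlet x = 75, y = 56 mm; this point is on the lever's axis, 124 mm above the bench. The steel gate is an arc of 120 mm radius about it, 14 mm wide, with three notches between upright teeth: notch floors 117 mm, tooth tops 138 mm above the bench.
- lever_swing (a joint): Swing about the pivot, rad. 0: lever points along the outlet's -x, across the blade's top edge (end notch, the goal). Grows as it swings towards +y: middle notch 0.525, start notch 1.05. Play: +-0.025 in the first two, +-0.08 at 1.05. Knob in the outlet frame at swing s, lift 0: x = 0.075 - 0.17 cos s, y = 0.056 + 0.17 sin s. Moves with 0.3 N at the knob, stays where left.
- lever_lift (a joint): Lift of the lever about a level axis through the pivot point, rad. 0: level in its notch; up to 0.4. It must be above 0.18 (knob about 30 mm up) to pass the teeth, and falls back under its own weight (about 1.5 N at the knob).
- knob (a point): Gripping point of the lever's black upright knob: cylinder 28 mm in diameter, axis vertical while the lever lies level, 170 mm from the pivot, from 127 to 175 mm above the bench; this point is on its axis at 155 mm, 31 mm above the axis of the lever, a 12 mm round steel bar. The knob leans with the lever as it is lifted.
- rack: Plywood and wood blade rack, 200 x 170 mm, fixed to the bench. Origin: middle of its underside. Two slots along its y axis at x = -50 and +50 mm, floors at z = 12 mm, walls up to z = 52 mm. Blade and grille stand upright in them, in either order.
- blade: Solid steel blade standing upright: plate 130 mm (y) x 100 mm (z) x 6 mm (x), with a wooden bar grip 50 mm (y) x 16 mm (x) x 38 mm (z) along the middle of its top edge. Origin: middle of the plate's lower edge; the grip is 100 to 138 mm above it. About 0.25 kg. Either way round is right.
- grille: Open grille of the same outer size and metal, of five upright bars, with a round wooden knob (32 mm diameter, 34 mm high) on top instead of the bar. Origin: middle of its lower edge. Stays in the rack.
- hammer: Bystander: hammer lying on the bench. Origin: its underside.
- wrench: Bystander: wrench lying on the bench. Origin: its underside.
- glue: Bystander: white bottle, 60 mm wide, 130 mm high. Origin: middle of its underside.
- mug: Bystander: white mug, 85 mm high. Origin: middle of its underside.
- offcut: Bystander: wooden offcut 160 x 50 x 40 mm. Origin: middle of its underside.
- screw_tray: Bystander: grey open tray 120 x 160 x 45 mm. Origin: middle of its underside.

How it is judged:
By the outcome, as a careful person would: the job done as asked, in the order asked, and still so for the second after the job is handed in, with the robot touching nothing.
It also fails if it takes over 58 s, if anything falls off the work surface, if the arm or the gripper's body presses on something with over 40 N, if the wrist force passes 120 N, or if a joint passes its speed limit or range.

## Working session

There is one attempt and no reset: what is moved stays moved. The work goes in short steps, Python scripts to look and compute and a tool call to move; the robot and the scene stay as the last step left them, time stands still between calls to the robot, and variables do not carry over. Pictures are saved under pics/ and viewed, and the job is handed in when it is done.

Besides the shell and the picture viewer there is one more tool, called as name(argument=value, ...), one argument or row to a line, values as JSON. step_arm: Moves the arm, as the interface text tells. Its arguments: {"type":"object","properties":{"targets":{"type":"array","items":{"type":"array","items":{"type":"number"}}},"newtons":{"type":"number"}},"required":["targets"]}

```bash
mkdir -p pics; ls
python3 - <<'E'
from station import ctrl,get_image,camera_info,finder
import cv2,numpy as np
np.set_printoptions(precision=4,suppress=True)
s=ctrl.get_state();print(s)
for n in("scene","top"):
    im=get_image(n);cv2.imwrite(f"pics/a_{n}.png",im[...,::-1])
    c=camera_info(n);print(n,c)
    for l in("slot_floor","guide_mouth","pivot","knob","rack","blade","grille","outlet"):
        print(n,l,[(np.round(d['location'],1),round(d['p'],2)) for d in finder.tip_of(l,n)][:3])
E
```

```text
pics
{'time': 0.0, 'q': array([-85.2168,  10.4022,  92.1314,   0.002 ,  77.5655, -11.8194]), 'joint_vel': array([-0.1505, -0.0594, -0.0298, -0.0246, -0.0679, -0.0668]), 'tau': array([ -0.0009, -44.4869, -35.1335,  -0.0003,   0.009 ,  -0.    ]), 'tcp_pos': array([ 0.1643, -0.5505,  0.2304]), 'ee_rot': array([[ 0.9583,  0.2857, -0.0001],
       [ 0.2857, -0.9583,  0.0017],
       [ 0.0004, -0.0017, -1.    ]]), 'ft_force': array([ 0.2663,  0.049 , -0.2679]), 'wrist_torque': array([ 0.0428,  0.0071, -0.025 ]), 'gripper_width': 0.08551460936029856}
scene {'K': array([[376.1963,   0.    , 255.5971],
       [  0.    , 376.1963, 187.7462],
       [  0.    ,   0.    ,   1.    ]]), 'R': array([[-0.127 ,  0.9917,  0.0192],
       [ 0.5377,  0.0851, -0.8388],
       [-0.8335, -0.0962, -0.5441]]), 't': array([ 0.0904, -0.1692,  1.8811])}
scene slot_floor [(array([267.9, 225.1]), 0.57)]
scene guide_mouth [(array([178.7, 214.4]), 0.73), (array([274.5, 207. ]), 0.63)]
scene pivot [(array([287.2, 217. ]), 0.9), (array([188.8, 200.4]), 0.34)]
scene knob [(array([329.8, 197.3]), 0.78), (array([286.3, 2
[... 188 characters left out ...]
., 200.]), 0.84), (array([303.1, 193.8]), 0.52)]
scene outlet [(array([272.3, 232.4]), 0.59)]
top {'K': array([[409.323 ,   0.    , 251.6655],
       [  0.    , 409.323 , 190.7321],
       [  0.    ,   0.    ,   1.    ]]), 'R': array([[-0.0079, -0.9998, -0.0177],
       [-0.9912,  0.0101, -0.1322],
       [ 0.1324,  0.0165, -0.9911]]), 't': array([-0.0226,  0.5572,  1.572 ])}
top slot_floor [(array([239.1, 182.9]), 0.87)]
top guide_mouth []
top pivot [(array([217. , 159.2]), 0.57), (array([323.8, 197.3]), 0.34)]
top knob [(array([174.6, 181.8]), 0.57)]
top rack []
top blade [(array([330.9, 184.6]), 0.53)]
top grille [(array([321.1, 210. ]), 0.66), (array([131.6, 233.3]), 0.36)]
top outlet []
```

Run:
```python
import cv2
a=cv2.imread("pics/a_top.png");cv2.imwrite("pics/a_top_z.png",cv2.resize(a[110:270,100:370],None,fx=2.9,fy=2.9,interpolation=cv2.INTER_CUBIC))
a=cv2.imread("pics/a_scene.png");cv2.imwrite("pics/a_scene_z.png",cv2.resize(a[120:300,130:390],None,fx=3,fy=3,interpolation=cv2.INTER_CUBIC))
```

```text
(no output)
```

View pics/a_top.png

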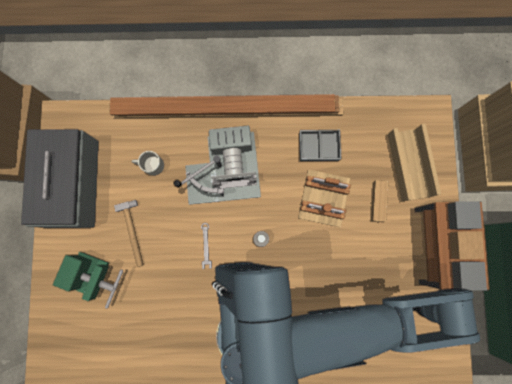

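View pics/a_top_z.png

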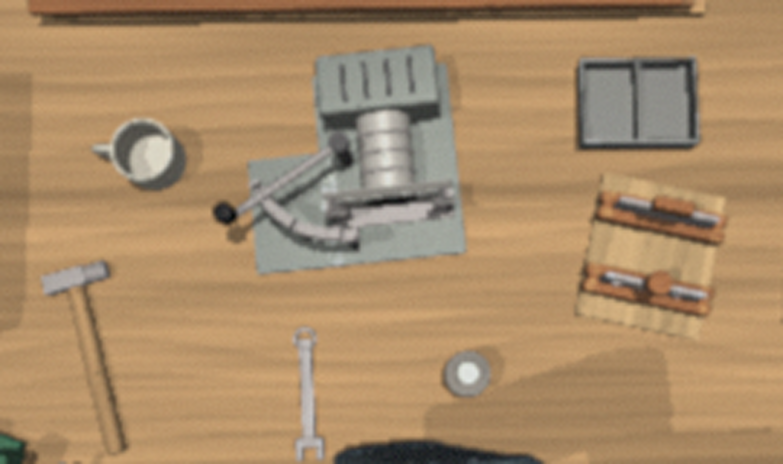

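View pics/a_scene_z.png

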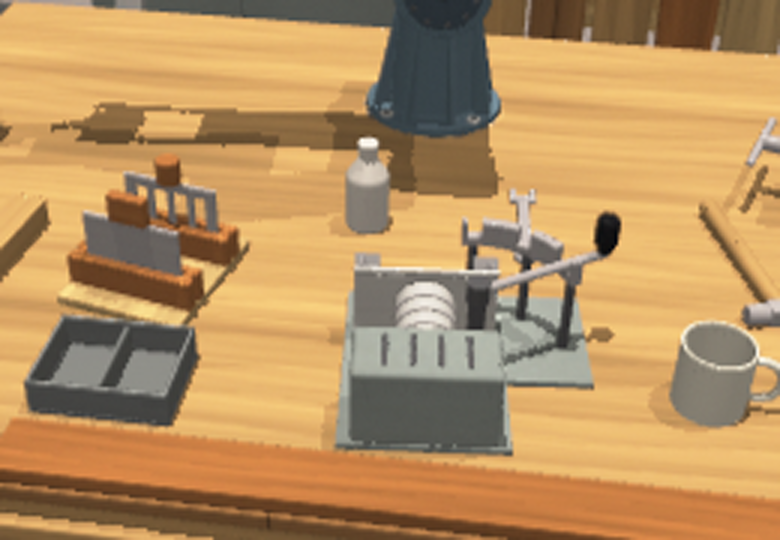

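Run:
```python
import cv2
def crop(n,r0,r1,c0,c1,f,o):
    a=cv2.imread(f"pics/a_{n}.png")[r0:r1,c0:c1]
    a=cv2.resize(a,None,fx=f,fy=f,interpolation=cv2.INTER_CUBIC)
    for c in range(c0,c1,10):
        cv2.line(a,((c-c0)*f+f//2,0),((c-c0)*f+f//2,6),(0,0,255),1);cv2.putText(a,str(c),((c-c0)*f,18),0,.4,(0,0,255))
    for r in range(r0,r1,10):
        cv2.line(a,(0,(r-r0)*f+f//2),(6,(r-r0)*f+f//2),(0,0,255),1);cv2.putText(a,str(r),(8,(r-r0)*f+f//2+4),0,.4,(0,0,255))
    cv2.imwrite(f"pics/{o}.png",a)
crop("top",120,210,165,265,8 if 0 else 6,"z1")
crop("top",165,230,295,355,9,"z2")
crop("scene",165,280,235,345,5,"z3")
crop("scene",165,235,145,220,8,"z4")
```

```text
(no output)
```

View pics/z1.png

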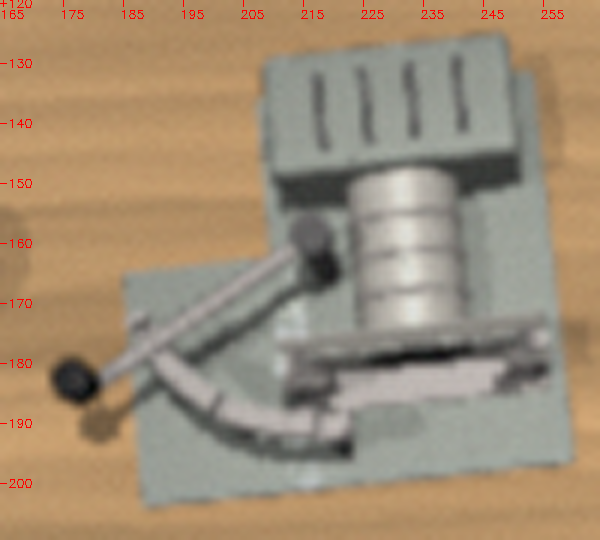

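View pics/z2.png

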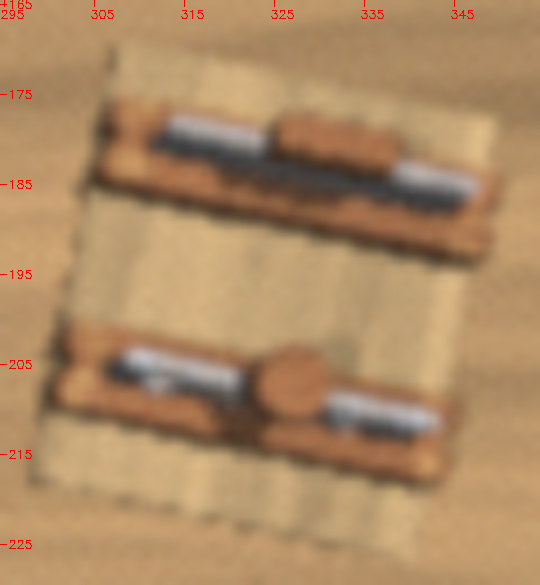

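View pics/z3.png

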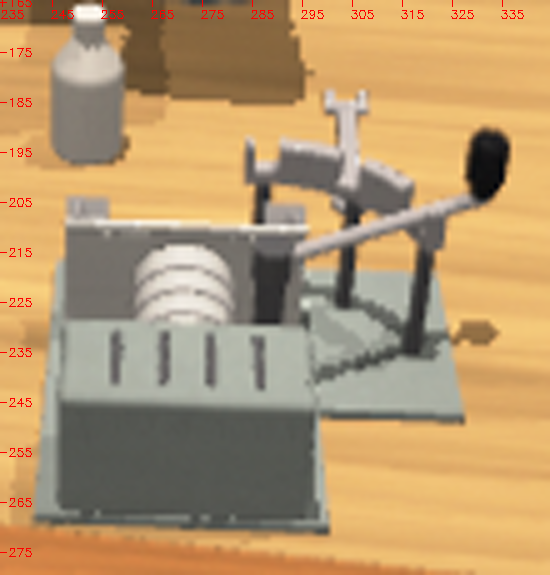

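View pics/z4.png

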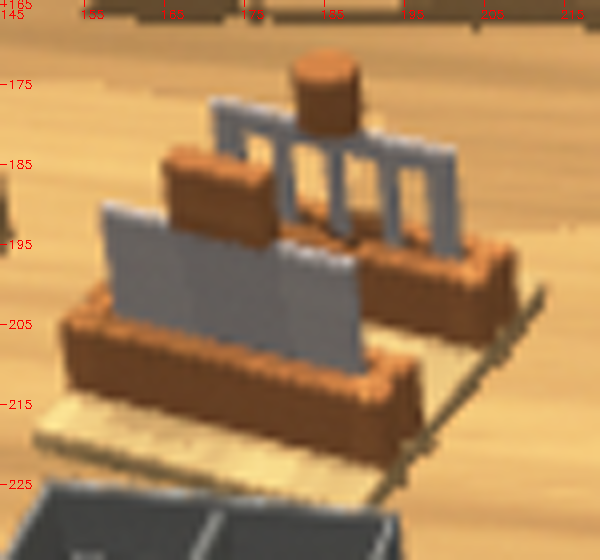

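```bash
cat > h.py <<'E'
import numpy as np,cv2
from station import camera_info
np.set_printoptions(precision=4,suppress=True)
CI={n:camera_info(n) for n in("scene","top")}
def proj(n,P):
    c=CI[n];X=np.atleast_2d(P)@c["R"].T+c["t"];u=X@c["K"].T;return u[:,:2]/u[:,2:]
def ray(n,uv,z):
    c=CI[n];C=-c["R"].T@c["t"];d=c["R"].T@np.linalg.inv(c["K"])@np.array([uv[0],uv[1],1.]);return C+d*(z-C[2])/d[2]
def W(p,L):
    L=np.atleast_2d(np.array(L,float));c,s=np.cos(p[2]),np.sin(p[2])
    return np.c_[p[0]+c*L[:,0]-s*L[:,1],p[1]+s*L[:,0]+c*L[:,1],L[:,2]]
def fit(obs,p0):  # obs: (cam,local pt,uv)
    from scipy.optimize import least_squares
    f=lambda p:np.concatenate([proj(n,W(p,L))[0]-np.array(u) for n,L,u in obs])
    r=least_squares(f,p0,loss='soft_l1');return r.x,r.fun.reshape(-1,2)
E
python3 - <<'E'
from h import *
for n in CI: print(n,-CI[n]["R"].T@CI[n]["t"])
print("slot_floor",ray("top",(239.1,182.9),.015),ray("scene",(267.9,225.1),.015))
print("mouth",ray("scene",(274.5,207),.107))
print("pivot",ray("top",(217,159.2),.124),ray("scene",(287.2,217),.124))
print("knob",ray("top",(174.6,181.8),.155),ray("scene",(329.8,197.3),.155))
obs=[("top",(0,.065,.112),(312.8,178.3)),("top",(0,-.065,.112),(348.1,185.4)),("top",(0,0,.15),(332.05,180.05)),
("scene",(0,-.065,.112),(157.4,190.1)),("scene",(0,.065,.112),(189.1,197.3)),("scene",(0,0,.15),(172,185.1))]
p,r=fit(obs,[.55,-.25,-.2]);print("blade",p,np.degrees(p[2]));print(r)
for o in obs: print(o[0],ray(o[0],o[2],o[1][2]))
E
```

```text
scene [1.6704 0.1056 0.8798]
top [ 0.344  -0.0542  1.6313]
slot_floor [0.592  0.0227 0.015 ] [0.5882 0.0293 0.015 ]
mouth [0.5991 0.0502 0.107 ]
pivot [0.6663 0.1003 0.124 ] [0.6725 0.0978 0.124 ]
knob [0.5771 0.2524 0.155 ] [0.5799 0.2367 0.155 ]
blade [ 0.5783 -0.3229 -0.2128] -12.192619370793883
[[ 0.1948 -0.1098]
 [-0.8163 -0.3186]
 [-0.1502 -0.0262]
 [-0.0875 -0.3003]
 [-0.2355 -0.3278]
 [-0.178  -0.5669]]
top [ 0.5917 -0.2586  0.112 ]
top [ 0.5634 -0.3894  0.112 ]
top [ 0.5782 -0.3234  0.15  ]
scene [ 0.5665 -0.3854  0.112 ]
scene [ 0.594  -0.2579  0.112 ]
scene [ 0.5819 -0.3211  0.15  ]
```

Run:
```python
from h import *
t=lambda x,y:(165+(x-2.5)/6,120+(y-2.5)/6)
s=lambda x,y:(235+(x-2)/5,165+(y-2)/5)
def seg(l,n,a,b,z):
    A,B=ray(n,a,z),ray(n,b,z);d=A-B;d=d if d[1]>0 else -d
    print(l,A,B,"mid",(A+B)/2,"len",np.linalg.norm(d),"yaw",np.arctan2(-d[0],d[1]))
seg("plen-x","top",t(275,178),t(520,150),.11)
seg("plen+x","top",t(265,60),t(508,35),.11)
seg("plen scene +x","scene",s(60,402),s(318,405),.11)
seg("plen scene -x","scene",s(65,322),s(305,327),.11)
seg("plate","top",t(282,345),t(548,322),.107)
seg("plate s","scene",s(67,222),s(307,230),.107)
seg("base front","top",t(145,505),t(575,460),.005)
seg("guides","top",t(312,387),t(524,369),.107)
seg("guides scene blocks top ctr","scene",s(88,203),s(285,211),.107)
```

```text
plen-x [0.7082 0.127  0.11  ] [ 0.7245 -0.0287  0.11  ] mid [0.7164 0.0491 0.11  ] len 0.1565177042530185 yaw 0.10427219710177263
plen+x [0.7854 0.1338 0.11  ] [ 0.7998 -0.0216  0.11  ] mid [0.7926 0.0561 0.11  ] len 0.15607662568624733 yaw 0.09252239480024972
plen scene +x [ 0.813  -0.0169  0.11  ] [0.7924 0.1391 0.11  ] mid [0.8027 0.0611 0.11  ] len 0.15735508615129104 yaw 0.13166788372456026
plen scene -x [ 0.7369 -0.0249  0.11  ] [0.7187 0.1284 0.11  ] mid [0.7278 0.0517 0.11  ] len 0.15439699645971122 yaw 0.11814769963457976
plate [0.6012 0.1223 0.107 ] [ 0.6141 -0.0454  0.107 ] mid [0.6077 0.0384 0.107 ] len 0.16823284919983225 yaw 0.07651398481301835
plate s [ 0.6251 -0.0398  0.107 ] [0.6089 0.1258 0.107 ] mid [0.617 0.043 0.107] len 0.16643881324585474 yaw 0.09729666104456602
base front [0.5113 0.2251 0.005 ] [ 0.5386 -0.062   0.005 ] mid [0.525  0.0816 0.005 ] len 0.2884198721404655 yaw 0.09502187213291313
guides [0.5743 0.1033 0.107 ] [ 0.5843 -0.0301  0.107 ] mid [0.5793 0.0366 0.107 ] len 0.13373589624395799 yaw 0.0750623828131572
guides scene blocks top ctr [ 0.6004 -0.0285  0.107 ] [0.5887 0.1096 0.107 ] mid [0.5946 0.0406 0.107 ] len 0.13860042478606815 yaw 0.08458155146042119
```

```bash
cat > ov.py <<'E'
from h import *
def shapes():
    S=[]
    r=lambda x,y,z:[(-x,-y,z),(x,-y,z),(x,y,z),(-x,y,z),(-x,-y,z)]
    S.append(((0,255,255),r(.0045,.067,.107)))
    S.append(((255,255,0),r(.0115,.074,.107)))
    S.append(((0,255,0),r(.0045,.067,.015)))
    for rad in(.113,.127):
      for z,c in((.138,(255,0,255)),(.117,(0,0,255))):
        S.append((c,[(.075-rad*np.cos(a),.056+rad*np.sin(a),z) for a in np.linspace(-.1,1.15,20)]))
    S.append(((0,0,255),[(.075,.056,0),(.075,.056,.124)]))
    k=lambda a:(.075-.17*np.cos(a),.056+.17*np.sin(a),.124)
    S.append(((255,0,0),[(.075,.056,.124),k(1.05),k(1.05)[:2]+(.175,)]))
    return S
def draw(img,n,p,r0,r1,c0,c1,f,out,S=None):
    a=cv2.imread(img)[r0:r1,c0:c1];a=cv2.resize(a,None,fx=f,fy=f,interpolation=cv2.INTER_CUBIC)
    for c,L in (S or shapes()):
        uv=(proj(n,W(p,L))-[c0,r0])*f+(f-1)/2
        cv2.polylines(a,[np.round(uv*16).astype(np.int32)],False,c,1,cv2.LINE_AA,4)
    cv2.imwrite(out,a)
E
python3 - <<'E'
from ov import *
p=[.596,.0375,.097]
draw("pics/a_top.png","top",p,140,210,165,265,8,"pics/o1.png")
draw("pics/a_scene.png","scene",p,175,245,235,345,7,"pics/o2.png")
E
```

```text
(no output)
```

View pics/o1.png

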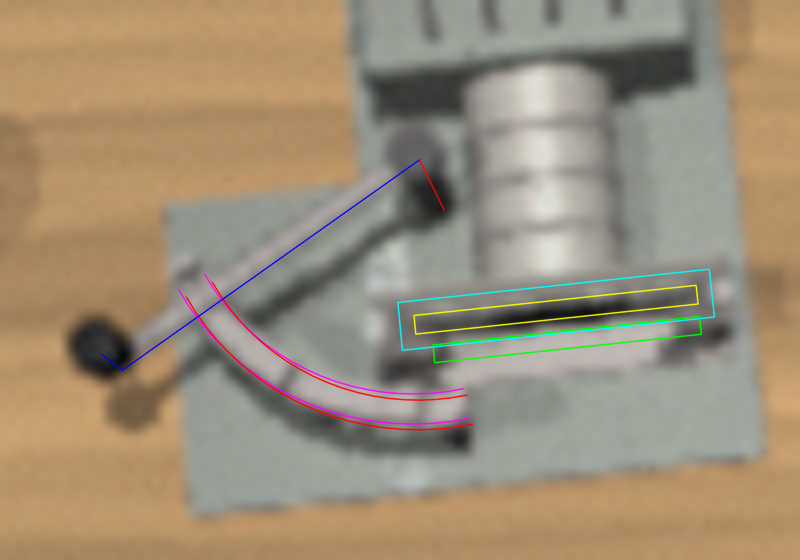

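View pics/o2.png

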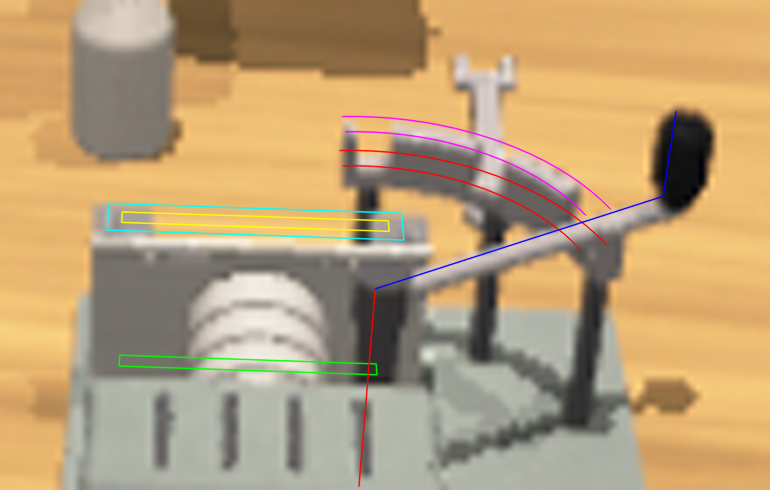

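Run:
```python
from ov import *
from station import get_image,finder
ims={n:[get_image(n) for _ in range(3)] for n in CI}
for n in CI:
    cv2.imwrite(f"pics/b_{n}.png",np.mean(ims[n],0).astype(np.uint8)[...,::-1])
    for l in("guide_mouth","slot_floor","pivot","outlet"):
        print(n,l,[(np.round(d['location'],1),round(d['p'],2)) for d in finder.tip_of(l,n)][:2])
p=[.600,.040,.097]
draw("pics/b_top.png","top",p,168,196,208,262,14,"pics/o3.png")
draw("pics/b_top.png","top",p,168,196,208,262,14,"pics/o3n.png",[((0,0,0),[(0,0,0)])])
draw("pics/b_scene.png","scene",p,185,245,238,318,10,"pics/o4.png")
```

```text
scene guide_mouth [(array([179.7, 211.7]), 0.61), (array([288.2, 217.3]), 0.59)]
scene slot_floor [(array([268.3, 225.2]), 0.89)]
scene pivot [(array([285.2, 219.2]), 0.74), (array([304.3, 193.1]), 0.45)]
scene outlet [(array([272.8, 229.1]), 0.98)]
top guide_mouth [(array([230.6, 181.3]), 0.93)]
top slot_floor [(array([235.3, 183. ]), 0.73)]
top pivot [(array([215. , 160.5]), 0.6)]
top outlet [(array([235.4, 181.8]), 0.85)]
```

View pics/o3.png

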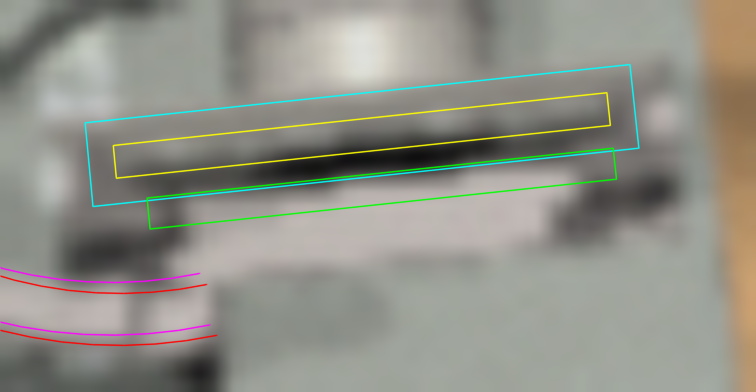

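View pics/o3n.png

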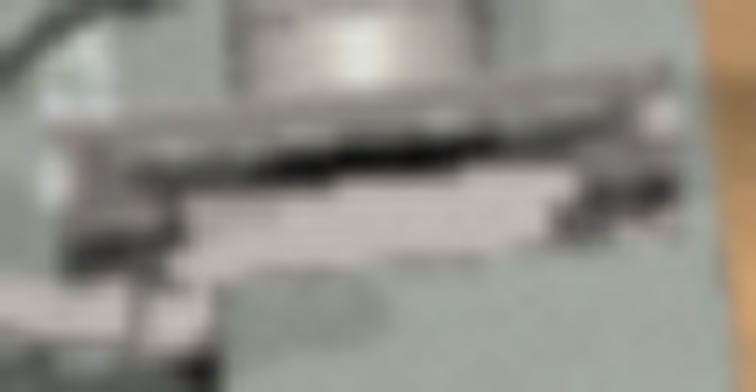

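View pics/o4.png

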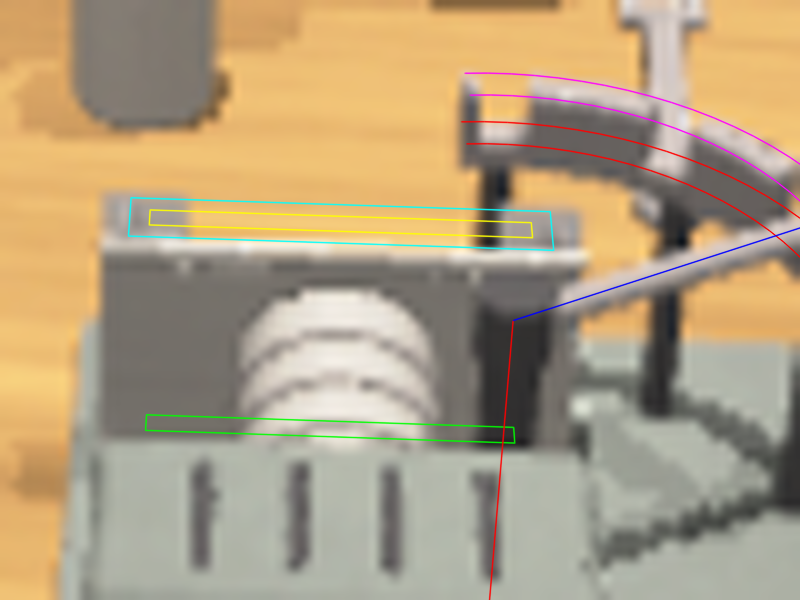

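```bash
cat > mv.py <<'E'
from h import *
from station import ctrl
def goto(x,y,z,yaw_y,frac=1,turnmax=None):
    """target TCP xyz and angle (deg) of the tool y axis in world; prints scaled tool-frame shift+turn"""
    s=ctrl.get_state();R=s["ee_rot"];d=R.T@(np.array([x,y,z])-s["tcp_pos"])/.25
    cur=np.degrees(np.arctan2(R[1,1],R[0,1]));t=-((yaw_y-cur+90)%180-90)
    print("t",round(s["time"],2),"tcp",s["tcp_pos"],"yang",round(cur,2),"turn deg",round(t,2),"q1,q6",s["q"][[0,5]],"F",s["ft_force"],"w",round(s["gripper_width"],4))
    print("scaled",np.round(d*frac,4),"turn",round(t*frac/45,4),"rows>=",np.ceil(max(np.linalg.norm(d)*.25/.0417,abs(t)/7.16)))
E
python3 -c "
from mv import *
goto(.578,-.323,.24,-12.2)"
```

```text
t 1.6 tcp [ 0.1643 -0.551   0.2313] yang -73.39 turn deg -61.19 q1,q6 [-85.2143 -11.8203] F [ 0.2446 -0.3192 -0.583 ] w 0.0852
scaled [ 1.8463 -0.4012 -0.0348] turn -1.3599 rows>= 12.0
```

step_arm(
  targets=[
    [0.12,-0.03,0,-0.09,-1],
    [0.26,-0.06,0,-0.19,-1],
    [0.4,-0.09,-0.01,-0.3,-1],
    [0.54,-0.12,-0.01,-0.4,-1],
    [0.68,-0.15,-0.02,-0.5,-1],
    [0.8,-0.18,-0.02,-0.6,-1],
    [0.9,-0.2,-0.02,-0.68,-1],
    [0.95,-0.21,-0.02,-0.72,-1],
  ],
)

```text
time: 2.27
tcp_pos: [0.3794, -0.431, 0.2365]
ee_rot: [[0.652, 0.758, 0.001], [0.758, -0.652, 0.0], [0.001, 0.001, -1.0]]
ft_force: [0.7, 0.7, -0.6]
gripper_width: 0.0854
```

```bash
python3 -c "
from mv import *
goto(.578,-.323,.24,-12.2)"
```

```text
t 2.27 tcp [ 0.3794 -0.431   0.2365] yang -40.67 turn deg -28.47 q1,q6 [-60.5087 -19.8467] F [ 0.7091  0.6532 -0.5538] w 0.0854
scaled [ 0.8454  0.3208 -0.0134] turn -0.6327 rows>= 6.0
```

step_arm(
  targets=[
    [0.14,0.05,0,-0.11,-1],
    [0.28,0.11,0,-0.22,-1],
    [0.42,0.16,-0.01,-0.33,-1],
    [0.56,0.21,-0.01,-0.44,-1],
    [0.7,0.27,-0.01,-0.55,-1],
    [0.8,0.3,-0.01,-0.62,-1],
    [0.845,0.32,-0.01,-0.633,-1],
    [0.845,0.32,-0.01,-0.633,-1],
  ],
)

```text
time: 2.93
tcp_pos: [0.5793, -0.3217, 0.2387]
ee_rot: [[0.209, 0.978, 0.001], [0.978, -0.209, 0.001], [0.001, 0.001, -1.0]]
ft_force: [-1.1, 0.3, 0.9]
gripper_width: 0.0853
```

```bash
python3 -c "
from mv import *
goto(.5785,-.323,.119,-12.2)"
```

```text
t 2.93 tcp [ 0.5793 -0.3217  0.2387] yang -12.08 turn deg 0.12 q1,q6 [-39.3123 -27.2357] F [-1.0909  0.3077  0.8755] w 0.0853
scaled [-0.0059 -0.0025  0.4788] turn 0.0026 rows>= 3.0
```

step_arm(
  targets=[
    [0,0,0.08,0,-1],
    [-0.005,0,0.18,0,-1],
    [-0.005,0,0.28,0,-1],
    [-0.006,-0.002,0.38,0,-1],
    [-0.006,-0.002,0.45,0,-1],
    [-0.006,-0.002,0.479,0,-1],
    [-0.006,-0.002,0.479,0,-1],
  ],
)

```text
time: 3.52
tcp_pos: [0.5762, -0.3235, 0.1166]
ee_rot: [[0.212, 0.977, -0.003], [0.977, -0.212, 0.003], [0.002, -0.003, -1.0]]
ft_force: [0.3, 1.0, -0.4]
gripper_width: 0.0855
```

Run:
```python
from mv import *
from station import get_image
goto(.5785,-.323,.119,-12.2)
for n,b in(("top",(165,230,295,355,8)),("scene",(135,235,145,225,6))):
    cv2.imwrite(f"pics/c_{n}.png",get_image(n)[...,::-1]);a=cv2.imread(f"pics/c_{n}.png")[b[0]:b[1],b[2]:b[3]]
    cv2.imwrite(f"pics/c_{n}_z.png",cv2.resize(a,None,fx=b[4],fy=b[4],interpolation=cv2.INTER_CUBIC))
```

```text
t 3.52 tcp [ 0.5762 -0.3235  0.1166] yang -12.24 turn deg -0.04 q1,q6 [-39.5869 -27.3541] F [ 0.2736  0.9641 -0.3698] w 0.0855
scaled [ 0.0037  0.0084 -0.0097] turn -0.0009 rows>= 1.0
```

View pics/c_scene_z.png

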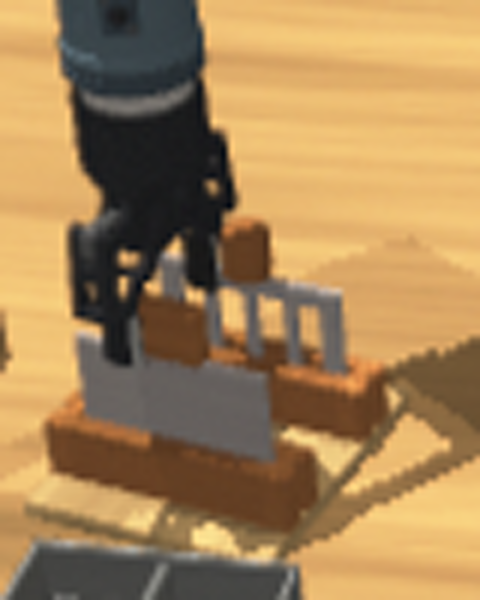

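step_arm(
  targets=[
    [0.004,0.008,-0.01,0,0],
    [0.004,0.008,-0.01,0,0.6],
    [0.004,0.008,-0.01,0,1],
    [0.004,0.008,-0.01,0,1],
    [0.004,0.008,-0.01,0,1],
    [0.004,0.008,-0.01,0,1],
    [0.004,0.008,-0.01,0,1],
    [0.004,0.008,-0.01,0,1],
  ],
  newtons=40,
)

```text
time: 4.28
tcp_pos: [0.5804, -0.3237, 0.1228]
ee_rot: [[0.211, 0.977, 0.001], [0.977, -0.211, -0.0], [-0.0, 0.001, -1.0]]
ft_force: [-1.3, 2.1, 3.6]
gripper_width: 0.0151
```

step_arm(
  targets=[
    [0,0,-0.04,0,1],
    [0,0,-0.1,0,1],
    [0,0,-0.18,0,1],
    [0,0,-0.27,0,1],
    [0,0,-0.37,0,1],
    [0,0,-0.47,0,1],
    [0,0,-0.55,0,1],
    [0,0,-0.59,0,1],
  ],
)

```text
time: 4.95
tcp_pos: [0.5812, -0.3242, 0.2739]
ee_rot: [[0.211, 0.978, 0.005], [0.978, -0.211, -0.003], [-0.002, 0.005, -1.0]]
ft_force: [0.5, -0.2, -1.2]
gripper_width: 0.0156
```

Run:
```python
from mv import *
from station import get_image
goto(.600,.0405,.27,5.56)
for n,b in(("top",(145,260,275,390,6)),("scene",(100,235,115,225,5))):
    cv2.imwrite(f"pics/d_{n}.png",get_image(n)[...,::-1]);a=cv2.imread(f"pics/d_{n}.png")[b[0]:b[1],b[2]:b[3]]
    cv2.imwrite(f"pics/d_{n}_z.png",cv2.resize(a,None,fx=b[4],fy=b[4],interpolation=cv2.INTER_CUBIC))
```

```text
t 4.95 tcp [ 0.5812 -0.3242  0.2739] yang -12.17 turn deg -17.73 q1,q6 [-39.3687 -27.2009] F [ 0.4731 -0.2119 -1.152 ] w 0.0156
scaled [ 1.442  -0.234   0.0115] turn -0.394 rows>= 9.0
```

View pics/d_scene_z.png

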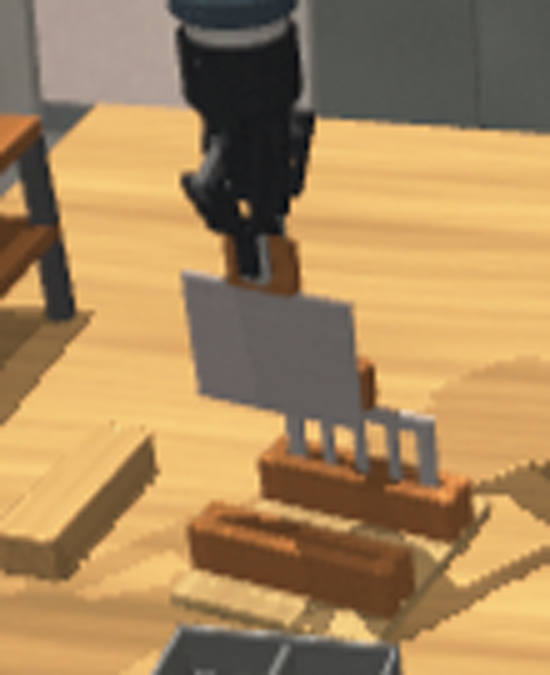

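step_arm(
  targets=[
    [0.06,-0.01,0,-0.02,1],
    [0.15,-0.025,0,-0.04,1],
    [0.26,-0.04,0,-0.07,1],
    [0.38,-0.06,0,-0.11,1],
    [0.5,-0.08,0.01,-0.14,1],
    [0.62,-0.1,0.01,-0.17,1],
    [0.74,-0.12,0.01,-0.2,1],
    [0.84,-0.136,0.01,-0.23,1],
  ],
)

```text
time: 5.72
tcp_pos: [0.5908, -0.1084, 0.2671]
ee_rot: [[0.029, 1.0, 0.001], [1.0, -0.029, -0.001], [-0.001, 0.001, -1.0]]
ft_force: [0.7, -0.5, -3.0]
gripper_width: 0.0152
```

```bash
python3 -c "
from mv import *
goto(.6,.0405,.27,5.56)"
```

```text
t 5.72 tcp [ 0.5908 -0.1084  0.2671] yang -1.67 turn deg -7.23 q1,q6 [-21.7001 -20.0273] F [ 0.6742 -0.5151 -3.0439] w 0.0152
scaled [ 0.5965  0.0193 -0.0121] turn -0.1607 rows>= 4.0
```

step_arm(
  targets=[
    [0.09,0,0,-0.03,1],
    [0.2,0.005,0,-0.06,1],
    [0.32,0.01,-0.01,-0.09,1],
    [0.43,0.015,-0.01,-0.12,1],
    [0.52,0.018,-0.01,-0.15,1],
    [0.58,0.019,-0.01,-0.16,1],
    [0.597,0.019,-0.01,-0.161,1],
    [0.597,0.019,-0.01,-0.161,1],
  ],
)

```text
time: 6.38
tcp_pos: [0.5988, 0.0424, 0.2676]
ee_rot: [[-0.1, 0.995, -0.002], [0.995, 0.1, -0.0], [0.0, -0.002, -1.0]]
ft_force: [-0.6, -0.2, -2.2]
gripper_width: 0.0151
```

```bash
python3 -c "
from mv import *
goto(.6,.0405,.228,5.56)"
```

```text
t 6.38 tcp [0.5988 0.0424 0.2676] yang 5.72 turn deg 0.16 q1,q6 [ -7.2579 -12.9724] F [-0.6285 -0.2189 -2.211 ] w 0.0151
scaled [-0.0081  0.0045  0.1584] turn 0.0035 rows>= 1.0
```

step_arm(
  targets=[
    [-0.008,0.004,0.05,0.003,1],
    [-0.008,0.004,0.1,0.003,1],
    [-0.008,0.004,0.15,0.003,1],
    [-0.008,0.004,0.16,0.003,1],
    [-0.008,0.004,0.16,0.003,1],
    [-0.008,0.004,0.16,0.003,1],
  ],
)

```text
time: 6.88
tcp_pos: [0.5997, 0.0399, 0.2271]
ee_rot: [[-0.096, 0.995, -0.003], [0.995, 0.096, 0.0], [0.0, -0.003, -1.0]]
ft_force: [0.0, -0.7, -2.0]
gripper_width: 0.015
```

Run:
```python
from ov import *
from mv import *
from station import get_image,finder
goto(.6,.0405,.228,5.56)
for n in CI: cv2.imwrite(f"pics/e_{n}.png",get_image(n)[...,::-1])
s=ctrl.get_state();R=s["ee_rot"];t=s["tcp_pos"]
p=[t[0],t[1],np.arctan2(R[1,1],R[0,1])];zb=t[2]-.111
r=lambda x,y,z:[(-x,-y,z),(x,-y,z),(x,y,z),(-x,y,z),(-x,-y,z)]
S=[((0,255,0),r(.003,.065,zb)),((0,255,0),r(.003,.065,zb+.1)),((255,0,0),r(.008,.025,zb+.138))]
for n,b in(("top",(155,210,195,280,9)),("scene",(130,250,225,345,5))):
    draw(f"pics/e_{n}.png",n,p,*b,f"pics/e_{n}_b.png",S)
    draw(f"pics/e_{n}.png",n,[.6,.0405,.097],*b,f"pics/e_{n}_o.png")
```

```text
t 6.88 tcp [0.5997 0.0399 0.2271] yang 5.53 turn deg -0.03 q1,q6 [ -7.4824 -13.0082] F [ 0.0059 -0.7349 -2.0418] w 0.015
scaled [ 0.0022  0.0014 -0.0038] turn -0.0007 rows>= 1.0
```

View pics/e_top_b.png

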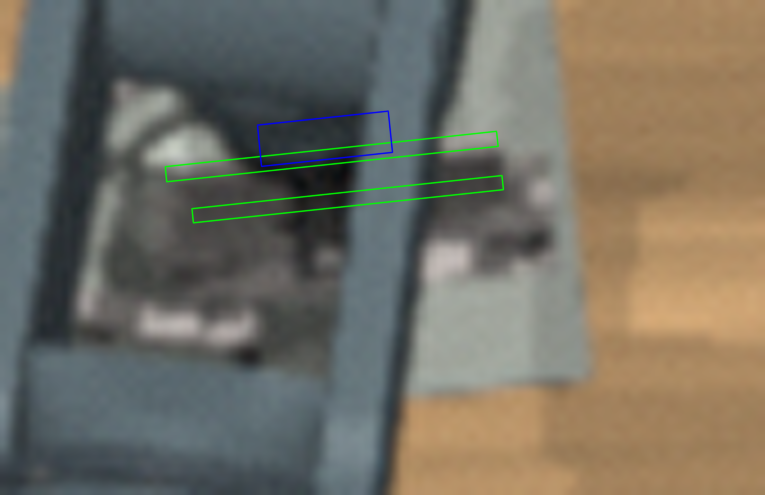

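View pics/e_scene_b.png

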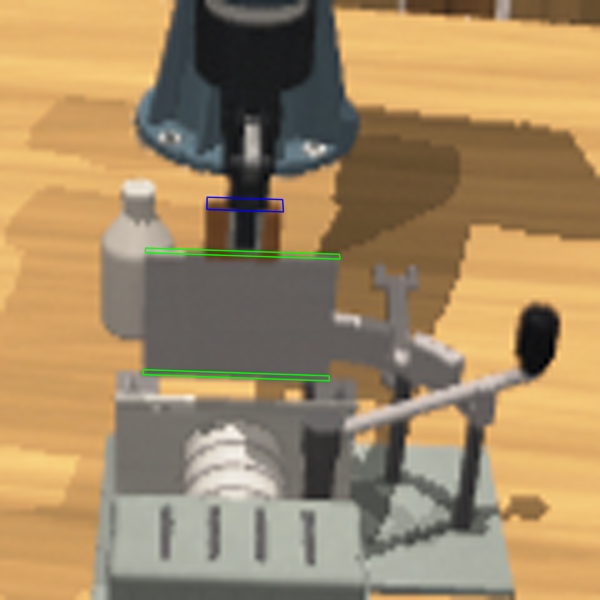

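View pics/e_scene_o.png

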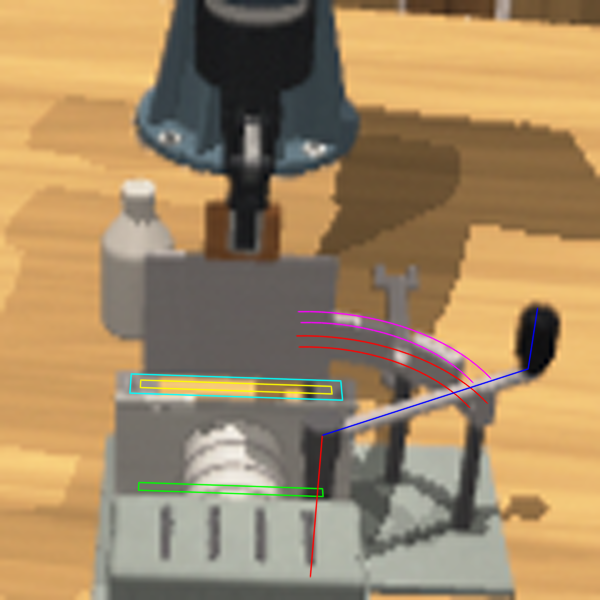

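step_arm(
  targets=[
    [0.002,0.001,0.02,0,1],
    [0.002,0.001,0.04,0,1],
    [0.002,0.001,0.06,0,1],
    [0.002,0.001,0.08,0,1],
    [0.002,0.001,0.09,0,1],
    [0.002,0.001,0.09,0,1],
  ],
)

```text
time: 7.48
tcp_pos: [0.5999, 0.0407, 0.2045]
ee_rot: [[-0.097, 0.995, -0.003], [0.995, 0.097, 0.0], [0.0, -0.003, -1.0]]
ft_force: [0.2, -0.5, -3.7]
gripper_width: 0.0151
```

step_arm(
  targets=[
    [0,0,0.015,0,1],
    [0,0,0.03,0,1],
    [0,0,0.045,0,1],
    [0,0,0.06,0,1],
    [0,0,0.07,0,1],
    [0,0,0.07,0,1],
  ],
)

```text
time: 7.98
tcp_pos: [0.5993, 0.0408, 0.186]
ee_rot: [[-0.097, 0.995, -0.005], [0.995, 0.097, 0.0], [0.001, -0.004, -1.0]]
ft_force: [-0.7, -0.7, -2.7]
gripper_width: 0.0155
```

Run:
```python
from ov import *
from station import get_image
cv2.imwrite("pics/f_scene.png",get_image("scene")[...,::-1])
draw("pics/f_scene.png","scene",[.6,.04,.097],150,250,235,335,6,"pics/f_s.png",[((0,0,0),[(0,0,0)])])
```

```text
(no output)
```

View pics/f_s.png

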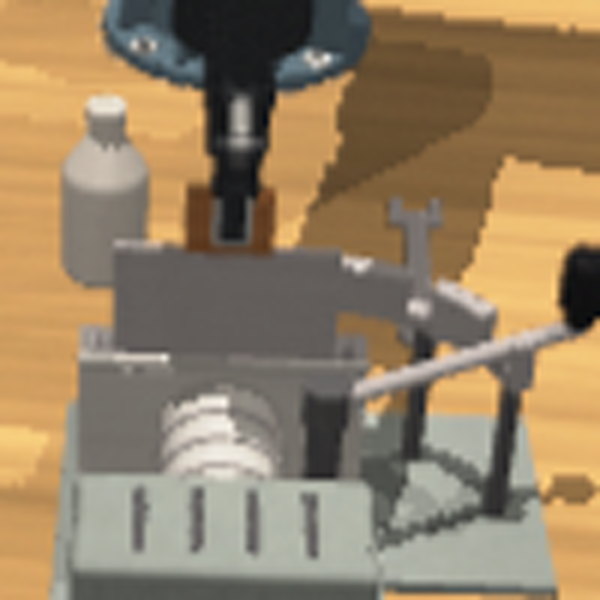

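step_arm(
  targets=[
    [0.001,0,0.03,0,1],
    [0.001,0,0.06,0,1],
    [0.001,0,0.09,0,1],
    [0.001,0,0.12,0,1],
    [0.001,0,0.15,0,1],
    [0.001,0,0.18,0,1],
    [0.001,0,0.2,0,1],
    [0.001,0,0.2,0,1],
  ],
)

```text
time: 8.7
tcp_pos: [0.5983, 0.0412, 0.1347]
ee_rot: [[-0.097, 0.995, -0.007], [0.995, 0.097, 0.001], [0.001, -0.007, -1.0]]
ft_force: [-0.6, -0.3, -3.1]
gripper_width: 0.0154
```

step_arm(
  targets=[
    [0,0,0.01,0,1],
    [0,0,0.02,0,1],
    [0,0,0.03,0,1],
    [0,0,0.036,0,1],
    [0,0,0.036,0,1],
    [0,0,0.036,0,1],
  ],
)

```text
time: 9.2
tcp_pos: [0.5984, 0.0412, 0.1259]
ee_rot: [[-0.097, 0.995, -0.006], [0.995, 0.097, 0.0], [0.001, -0.006, -1.0]]
ft_force: [0.3, 0.6, -2.5]
gripper_width: 0.0153
```

step_arm(
  targets=[
    [0,0,0.005,0,1],
    [0,0,0.01,0,1],
    [0,0,0.015,0,1],
    [0,0,0.015,0,1],
  ],
)

```text
time: 9.53
tcp_pos: [0.5995, 0.0413, 0.1258]
ee_rot: [[-0.097, 0.995, -0.004], [0.995, 0.097, 0.0], [0.001, -0.004, -1.0]]
ft_force: [-7.0, 1.1, 18.9]
gripper_width: 0.0155
```

step_arm(
  targets=[
    [0,0,0,0,0.3],
    [0,0,0,0,0],
    [0,0,0,0,0],
    [0,0,0,0,0],
    [0,0,0,0,0],
  ],
)

```text
time: 9.95
tcp_pos: [0.5993, 0.0412, 0.1254]
ee_rot: [[-0.097, 0.995, -0.004], [0.995, 0.097, 0.0], [0.001, -0.004, -1.0]]
ft_force: [0.2, 0.7, -0.3]
gripper_width: 0.0426
```

step_arm(
  targets=[
    [0,0,-0.04,0,0],
    [0,0,-0.1,0,0],
    [0,0,-0.18,0,0],
    [0,0,-0.28,0,0],
    [0,0,-0.38,0,0],
    [0,0,-0.46,0,0],
    [0,0,-0.5,0,0],
    [0,0,-0.5,0,0],
  ],
)

```text
time: 10.62
tcp_pos: [0.6014, 0.041, 0.2538]
ee_rot: [[-0.097, 0.995, 0.001], [0.995, 0.097, -0.001], [-0.001, 0.001, -1.0]]
ft_force: [0.4, 0.9, -0.4]
gripper_width: 0.0432
```

Run:
```python
from ov import *
from mv import *
from station import get_image,finder
s=ctrl.get_state();print(s["time"],s["tcp_pos"],s["gripper_width"],s["q"])
cv2.imwrite("pics/g_scene.png",get_image("scene")[...,::-1])
cv2.imwrite("pics/g_top.png",get_image("top")[...,::-1])
r=lambda x,y,z:[(-x,-y,z),(x,-y,z),(x,y,z),(-x,y,z),(-x,-y,z)]
S=[((0,255,0),r(.003,.065,.115)),((255,0,0),r(.008,.025,.153))]+[x for x in shapes()[-1:]]
draw("pics/g_scene.png","scene",[.6,.0405,.097],150,250,235,345,7,"pics/g_s.png",S)
draw("pics/g_top.png","top",[.6,.0405,.097],140,210,165,265,7,"pics/g_t.png",S)
for n in CI: 
  d=finder.tip_of("knob",n)[:2]
  for e in d: print(n,e["p"],ray(n,e["location"],.155))
```

```text
10.6167 [0.6014 0.041  0.2538] 0.04321737082345954 [ -7.3558  12.7987  86.5617  -0.0224  80.5773 -12.9301]
scene 0.66 [0.5717 0.1588 0.155 ]
scene 0.54 [0.56   0.2368 0.155 ]
top 0.61 [0.5788 0.237  0.155 ]
```

View pics/g_s.png

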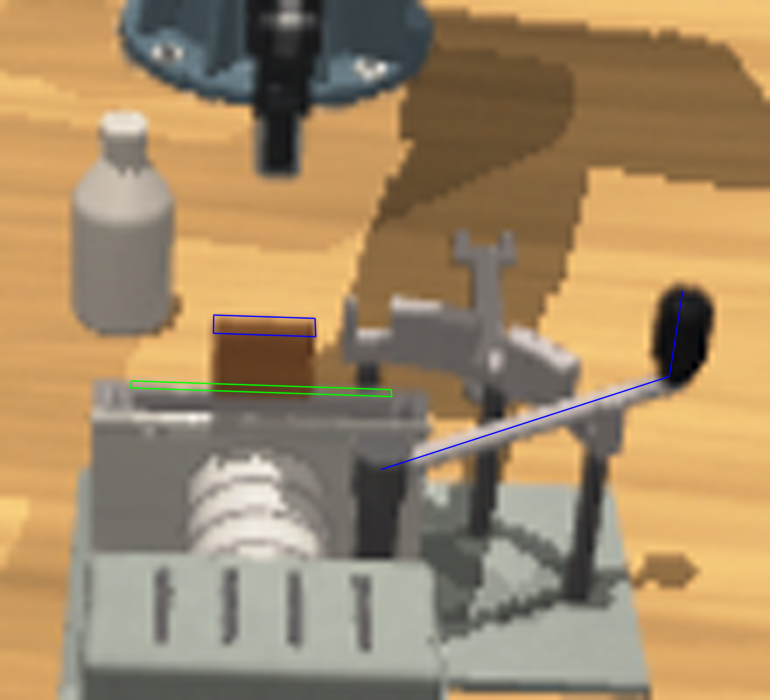

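View pics/g_t.png

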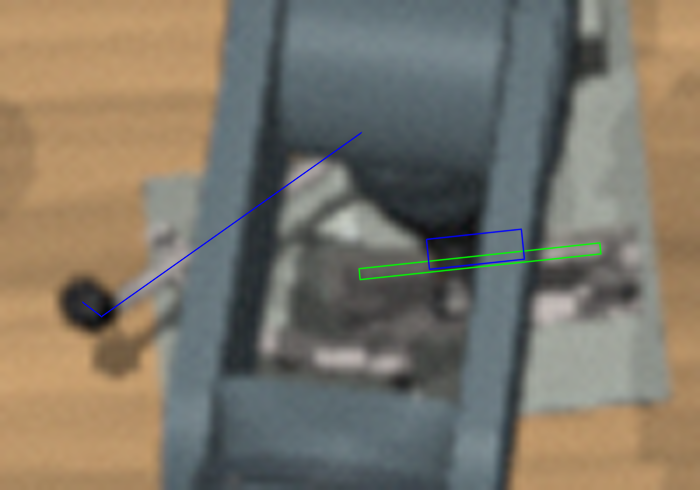

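```bash
cat >> mv.py <<'E'
P=[.600,.0405,.097]
def knob(s,l=0.,p=P):
    r=.17*np.cos(l)-.031*np.sin(l);z=.124+.17*np.sin(l)+.031*np.cos(l)
    w=W(p,[(.075-r*np.cos(s),.056+r*np.sin(s),z)])[0]
    return w,np.degrees(np.pi-s+p[2])-90
E
python3 -c "
from mv import *
k,a=knob(1.05);print(k,a);goto(k[0],k[1],.24,a)"
```

```text
[0.5708 0.2421 0.155 ] 35.39712212403255
t 10.82 tcp [0.5988 0.0413 0.2484] yang 5.57 turn deg -29.82 q1,q6 [ -7.3596 -12.9299] F [-0.2463 -0.0679 -0.4194] w 0.0426
scaled [ 0.8101 -0.0336  0.035 ] turn -0.6627 rows>= 5.0
```

```bash
python3 -c "
from mv import *
print(ray('top',(177.1,182.9),.175),ray('scene',(332.4,191.8),.175))"
```

```text
[0.5698 0.2391 0.175 ] [0.5749 0.2432 0.175 ]
```

step_arm(
  targets=[
    [0.1,-0.003,0.005,-0.08,-0.4],
    [0.22,-0.01,0.01,-0.18,-0.8],
    [0.35,-0.015,0.015,-0.29,-1],
    [0.48,-0.02,0.02,-0.4,-1],
    [0.6,-0.025,0.03,-0.5,-1],
    [0.72,-0.03,0.03,-0.6,-1],
    [0.8,-0.034,0.035,-0.66,-1],
    [0.805,-0.034,0.035,-0.66,-1],
  ],
)

```text
time: 11.48
tcp_pos: [0.5687, 0.2443, 0.2377]
ee_rot: [[-0.582, 0.813, -0.011], [0.813, 0.582, 0.001], [0.008, -0.009, -1.0]]
ft_force: [-0.6, -0.8, 0.5]
gripper_width: 0.0855
```

Run:
```python
from ov import *
from mv import *
from station import get_image
goto(.572,.2405,.139,35.4)
for n,b in(("top",(140,210,150,250,7)),("scene",(150,250,265,375,7))):
    cv2.imwrite(f"pics/h_{n}.png",get_image(n)[...,::-1])
    draw(f"pics/h_{n}.png",n,P,*b,f"pics/h_{n}_z.png",[((0,0,0),[(0,0,0)])])
```

```text
t 11.48 tcp [0.5687 0.2443 0.2377] yang 35.63 turn deg 0.23 q1,q6 [ 12.1707 -23.4889] F [-0.6312 -0.8413  0.4793] w 0.0855
scaled [-0.0231  0.0054  0.3948] turn 0.005 rows>= 3.0
```

View pics/h_scene_z.png

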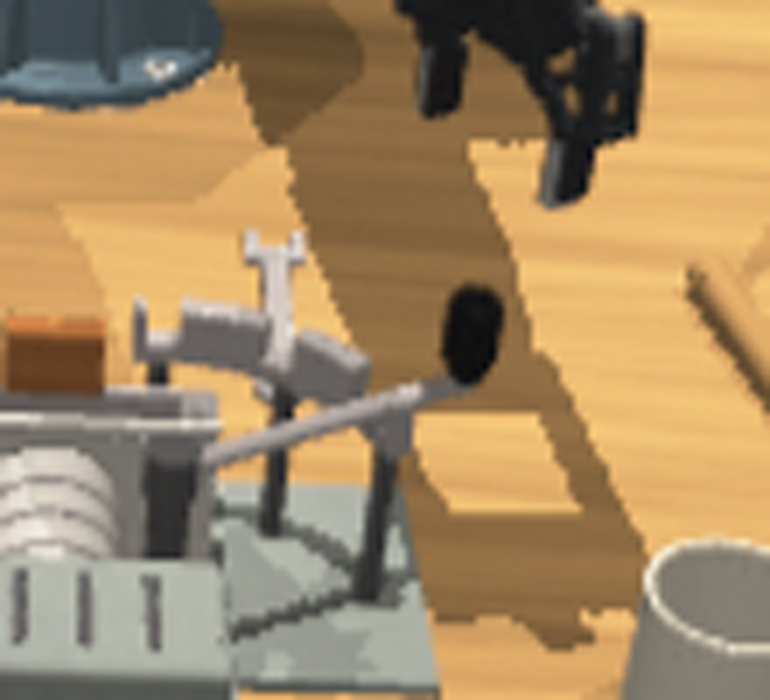

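step_arm(
  targets=[
    [-0.005,0,0.06,0,-1],
    [-0.01,0.003,0.13,0,-1],
    [-0.02,0.005,0.21,0,-1],
    [-0.023,0.005,0.29,0,-1],
    [-0.023,0.005,0.35,0,-1],
    [-0.023,0.005,0.39,0,-1],
    [-0.023,0.005,0.395,0,-1],
  ],
)

```text
time: 12.17
tcp_pos: [0.5716, 0.2356, 0.1364]
ee_rot: [[-0.577, 0.817, -0.015], [0.817, 0.577, -0.002], [0.007, -0.013, -1.0]]
ft_force: [-0.4, -0.2, -1.0]
gripper_width: 0.0853
```

Run:
```python
from ov import *
from mv import *
from station import get_image
goto(.572,.241,.139,35.4)
for n,b in(("scene",(150,250,265,375,7)),):
    cv2.imwrite(f"pics/i_{n}.png",get_image(n)[...,::-1])
    draw(f"pics/i_{n}.png",n,P,*b,f"pics/i_{n}_z.png",[((0,0,0),[(0,0,0)])])
```

```text
t 12.17 tcp [0.5716 0.2356 0.1364] yang 35.21 turn deg -0.19 q1,q6 [ 11.3735 -23.8663] F [-0.4217 -0.1613 -0.9962] w 0.0853
scaled [ 0.0169  0.0136 -0.0105] turn -0.0041 rows>= 1.0
```

View pics/i_scene_z.png

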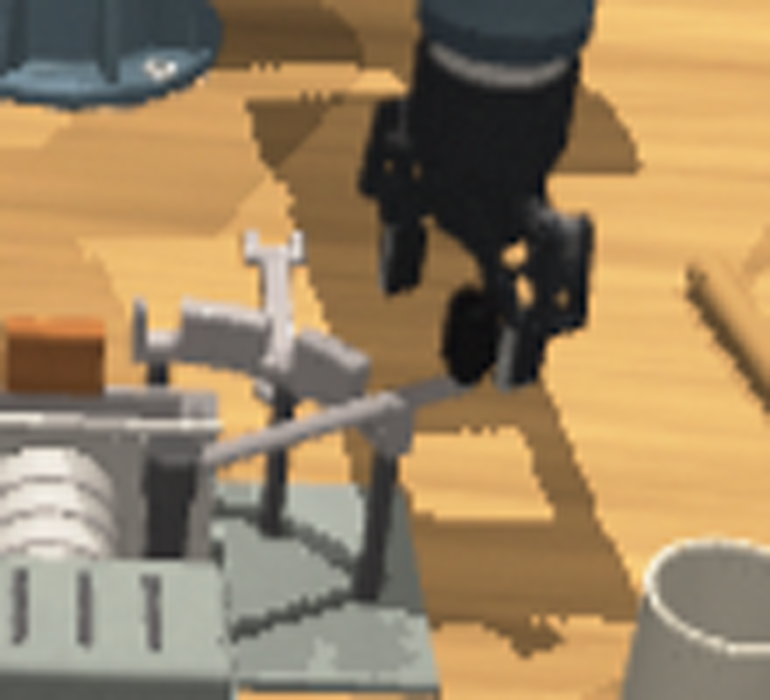

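step_arm(
  targets=[
    [0.017,0.013,-0.01,0,-0.5],
    [0.017,0.013,-0.01,0,0],
    [0.017,0.013,-0.01,0,0.6],
    [0.017,0.013,-0.01,0,1],
    [0.017,0.013,-0.01,0,1],
    [0.017,0.013,-0.01,0,1],
    [0.017,0.013,-0.01,0,1],
    [0.017,0.013,-0.01,0,1],
  ],
  newtons=35,
)

```text
time: 12.88
tcp_pos: [0.573, 0.2416, 0.141]
ee_rot: [[-0.577, 0.817, -0.012], [0.817, 0.577, -0.001], [0.006, -0.01, -1.0]]
ft_force: [-1.4, 1.5, 5.5]
gripper_width: 0.0268
```

Run:
```python
from mv import *
goto(.572,.241,.139,35.4)
s=ctrl.get_state();z0=s["tcp_pos"]
for l in (0,.1,.2,.28):
    w,a=knob(1.05,l);d=w-knob(1.05)[0];print(l,w,"tool shift",s["ee_rot"].T@d/.25)
print(knob(.525,.28),knob(0,.28),knob(0,0))
```

```text
t 12.88 tcp [0.573  0.2416 0.141 ] yang 35.24 turn deg -0.16 q1,q6 [ 11.892  -23.3854] F [-1.391   1.5255  5.4598] w 0.0268
scaled [ 0.0002 -0.0046  0.0082] turn -0.0035 rows>= 1.0
0 [0.5708 0.2421 0.155 ] tool shift [0. 0. 0.]
0.1 [0.573  0.2389 0.1718] tool shift [-0.0153 -0.0007 -0.0674]
0.2 [0.5763 0.2343 0.1882] tool shift [-0.0373 -0.0013 -0.1329]
0.28 [0.5796 0.2297 0.2008] tool shift [-0.0596 -0.0017 -0.1835]
(array([0.5284, 0.1678, 0.2008]), np.float64(65.47740636840078)) (array([0.5151, 0.0885, 0.2008]), np.float64(95.557690612769)) (array([0.5  , 0.087, 0.155]), np.float64(95.557690612769))
```

step_arm(
  targets=[
    [-0.005,0,-0.025,0,1],
    [-0.011,0,-0.05,0,1],
    [-0.018,0,-0.08,0,1],
    [-0.028,0,-0.11,0,1],
    [-0.038,0,-0.14,0,1],
    [-0.05,0,-0.165,0,1],
    [-0.06,0,-0.185,0,1],
    [-0.06,0,-0.185,0,1],
  ],
)

```text
time: 13.55
tcp_pos: [0.5832, 0.2285, 0.1886]
ee_rot: [[-0.576, 0.817, -0.01], [0.817, 0.576, -0.001], [0.005, -0.009, -1.0]]
ft_force: [1.8, -3.7, -5.3]
gripper_width: 0.0265
```

Run:
```python
from ov import *
from mv import *
from station import get_image
goto(.5796,.2297,.187,35.4)
n,b=("scene",(150,250,265,375,7))
cv2.imwrite(f"pics/j_{n}.png",get_image(n)[...,::-1])
draw(f"pics/j_{n}.png",n,P,*b,f"pics/j_{n}_z.png",[((0,0,0),[(0,0,0)])])
```

```text
t 13.55 tcp [0.5832 0.2285 0.1886] yang 35.18 turn deg -0.22 q1,q6 [ 10.5325 -24.6603] F [ 1.8382 -3.6964 -5.3267] w 0.0265
scaled [ 0.0122 -0.0092  0.0064] turn -0.0049 rows>= 1.0
```

View pics/j_scene_z.png

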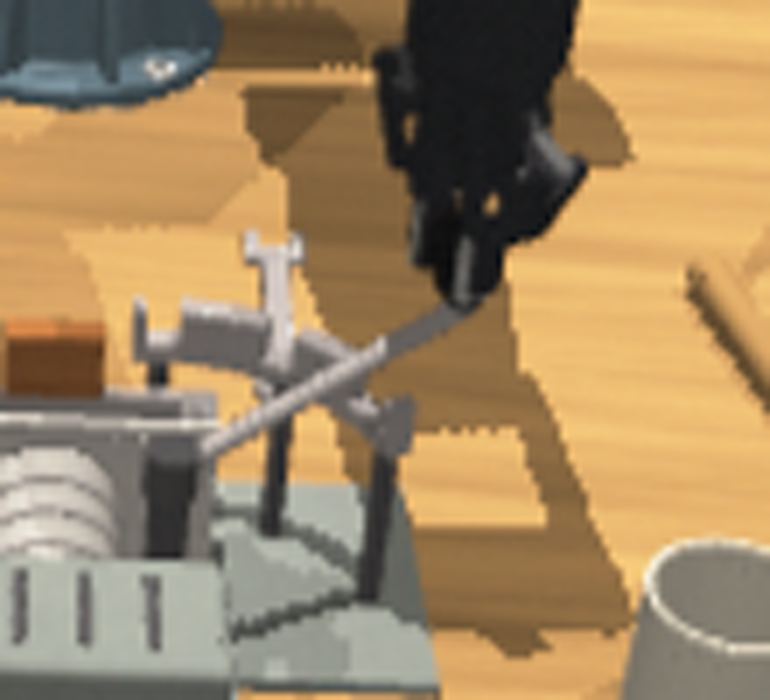

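```bash
cat >> mv.py <<'E'
def arc(ss,l=.28,inw=.003,z=.1885,p=P):
    st=ctrl.get_state();R=st["ee_rot"];cur=np.degrees(np.arctan2(R[1,1],R[0,1]))
    print("t",st["time"],st["tcp_pos"],st["gripper_width"],st["ft_force"],st["q"])
    for s in ss:
        w,a=knob(s,l,p);th=np.radians(a+90);w=w-inw*np.array([np.cos(th),np.sin(th),0]);w[2]=z
        d=R.T@(w-st["tcp_pos"])/.25;t=-((a-cur+90)%180-90)/45
        print(round(s,3),np.round(d,3),round(t,3))
E
python3 -c "
from mv import *
arc(np.linspace(.99,.5,8))"
```

```text
t 13.6 [0.5828 0.2287 0.1878] 0.02657590175588367 [ 2.6167 -4.7118 -5.8539] [ 10.5537  19.3964  86.1252   0.0528  75.1111 -24.6502]
0.99 [-0.002 -0.045 -0.002] -0.081
0.92 [-0.007 -0.087 -0.002] -0.17
0.85 [-0.014 -0.129 -0.002] -0.259
0.78 [-0.024 -0.17  -0.001] -0.348
0.71 [-0.037 -0.211 -0.001] -0.437
0.64 [-0.052 -0.25  -0.001] -0.527
0.57 [-0.071 -0.289 -0.   ] -0.616
0.5 [-0.092 -0.325 -0.   ] -0.705
```

step_arm(
  targets=[
    [-0.002,-0.045,-0.002,-0.081,1],
    [-0.007,-0.087,-0.002,-0.17,1],
    [-0.014,-0.129,-0.002,-0.26,1],
    [-0.024,-0.17,-0.002,-0.35,1],
    [-0.037,-0.21,-0.002,-0.437,1],
    [-0.052,-0.25,-0.002,-0.527,1],
    [-0.071,-0.289,-0.002,-0.616,1],
    [-0.092,-0.325,-0.002,-0.705,1],
  ],
)

```text
time: 14.27
tcp_pos: [0.5291, 0.1637, 0.1889]
ee_rot: [[-0.922, 0.388, -0.011], [0.388, 0.922, 0.0], [0.01, -0.004, -1.0]]
ft_force: [2.2, -0.4, -4.9]
gripper_width: 0.0268
```

```bash
python3 -c "
from mv import *
arc(np.linspace(.45,.0,8))"
```

```text
t 14.2667 [0.5291 0.1637 0.1889] 0.026758634934830442 [ 2.2167 -0.3973 -4.9127] [  4.8688  10.4861  97.0436   0.0766  73.0996 -62.3147]
0.45 [-0.003 -0.032  0.002] -0.058
0.386 [-0.006 -0.071  0.002] -0.14
0.321 [-0.012 -0.11   0.002] -0.222
0.257 [-0.02  -0.148  0.002] -0.304
0.193 [-0.03  -0.185  0.002] -0.385
0.129 [-0.043 -0.222  0.002] -0.467
0.064 [-0.058 -0.258  0.002] -0.549
0.0 [-0.076 -0.293  0.002] -0.631
```

step_arm(
  targets=[
    [-0.003,-0.032,0.001,-0.058,1],
    [-0.006,-0.071,0.001,-0.14,1],
    [-0.012,-0.11,0.001,-0.222,1],
    [-0.02,-0.148,0.001,-0.304,1],
    [-0.03,-0.185,0.001,-0.385,1],
    [-0.043,-0.222,0.001,-0.467,1],
    [-0.058,-0.258,0.001,-0.549,1],
    [-0.075,-0.29,0.001,-0.63,1],
  ],
)

```text
time: 14.93
tcp_pos: [0.5168, 0.0904, 0.1886]
ee_rot: [[-0.995, -0.1, -0.014], [-0.1, 0.995, 0.002], [0.014, 0.003, -1.0]]
ft_force: [-3.0, 0.3, -0.8]
gripper_width: 0.0266
```

Run:
```python
from ov import *
from mv import *
from station import get_image
arc([0.0])
k=knob(0,.28)
n,b=("scene",(150,250,245,345,7))
cv2.imwrite(f"pics/k_{n}.png",get_image(n)[...,::-1])
L=[(c,q) for c,q in shapes()[3:7]]
def lev(s,l): 
    r=.17*np.cos(l);return [(.075,.056,.124),(.075-r*np.cos(s),.056+r*np.sin(s),.124+.17*np.sin(l))]
draw(f"pics/k_{n}.png",n,P,*b,f"pics/k_{n}_z.png",[((0,255,0),lev(0,.28))])
n,b=("top",(140,210,165,265,7))
cv2.imwrite(f"pics/k_{n}.png",get_image(n)[...,::-1])
draw(f"pics/k_{n}.png",n,P,*b,f"pics/k_{n}_z.png",[((0,255,0),lev(0,.28))])
```

```text
t 14.9333 [0.5168 0.0904 0.1886] 0.0265641658806024 [-3.0222  0.2884 -0.8048] [ -3.0982   6.95   101.1291   0.0656  72.7249 -98.8683]
0.0 [-0.005 -0.007  0.   ] 0.004
```

View pics/k_scene_z.png

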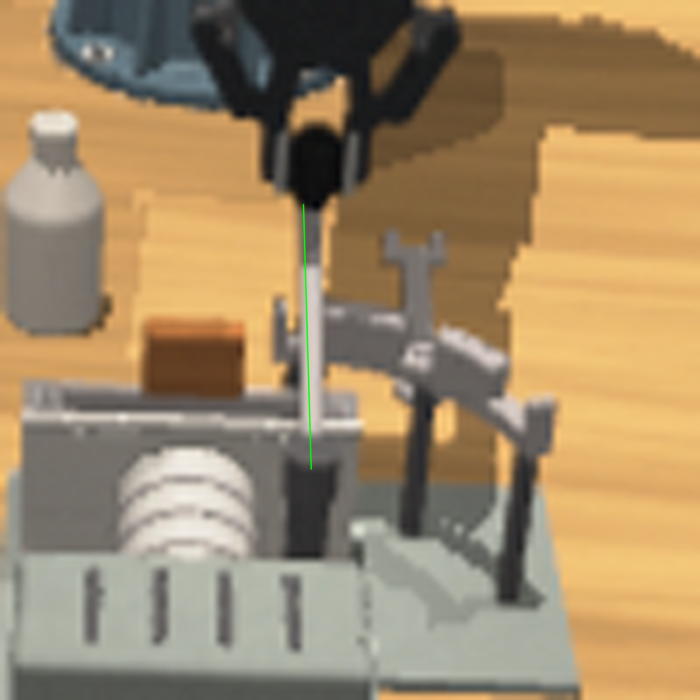

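View pics/k_top_z.png

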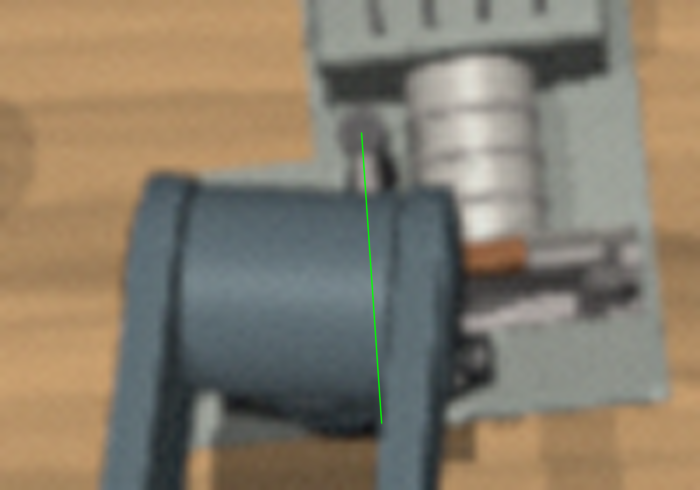

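step_arm(
  targets=[
    [-0.004,-0.007,0,0,1],
    [0.003,-0.007,0.02,0,1],
    [0.012,-0.007,0.04,0,1],
    [0.018,-0.007,0.055,0,1],
    [0.018,-0.007,0.055,0,1],
  ],
)

```text
time: 15.45
tcp_pos: [0.5106, 0.0885, 0.1742]
ee_rot: [[-0.995, -0.096, -0.018], [-0.096, 0.995, 0.002], [0.017, 0.004, -1.0]]
ft_force: [-8.4, -0.4, 3.1]
gripper_width: 0.0267
```

Run:
```python
from ov import *
from mv import *
from station import get_image
arc([0.0],.195,.003,.174)
n,b=("scene",(150,250,245,345,7))
cv2.imwrite(f"pics/l_{n}.png",get_image(n)[...,::-1])
draw(f"pics/l_{n}.png",n,P,*b,f"pics/l_{n}_z.png",[((0,0,0),[(0,0,0)])])
```

```text
t 15.45 [0.5106 0.0885 0.1742] 0.026673164022312495 [-8.3949 -0.3517  3.0941] [ -3.3344   7.2496 102.59     0.0513  71.1793 -98.8509]
0.0 [-0.006 -0.002  0.001] -0.001
```

View pics/l_scene_z.png

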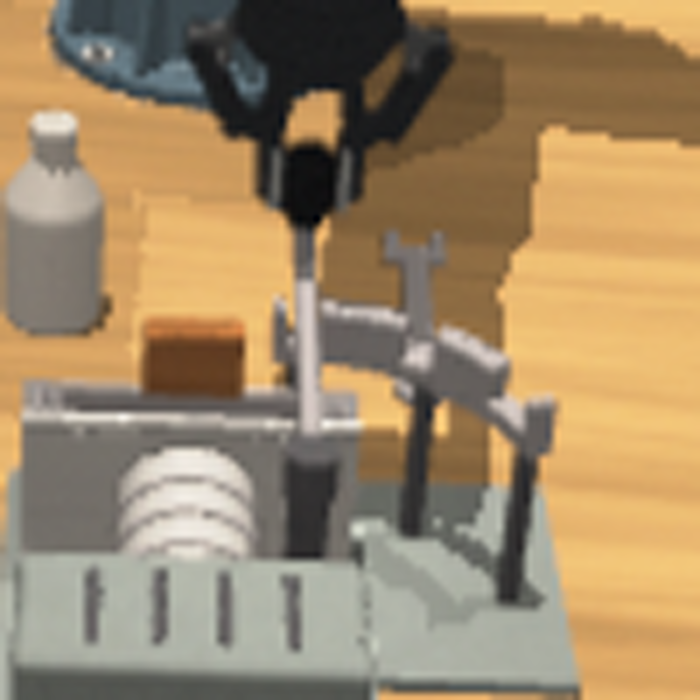

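step_arm(
  targets=[
    [0.015,-0.002,0.02,0,1],
    [0.022,-0.002,0.04,0,1],
    [0.03,-0.002,0.06,0,1],
    [0.036,-0.002,0.08,0,1],
    [0.041,-0.002,0.1,0,1],
    [0.046,-0.002,0.12,0,1],
    [0.048,-0.002,0.13,0,1],
    [0.048,-0.002,0.132,0,1],
  ],
)

```text
time: 16.17
tcp_pos: [0.4995, 0.0871, 0.1417]
ee_rot: [[-0.995, -0.095, -0.015], [-0.095, 0.995, 0.002], [0.014, 0.004, -1.0]]
ft_force: [4.6, 1.4, 0.9]
gripper_width: 0.0267
```

Run:
```python
from ov import *
from mv import *
from station import get_image
arc([0.0],.0,.0,.14)
n,b=("scene",(150,250,245,345,7))
cv2.imwrite(f"pics/m_{n}.png",get_image(n)[...,::-1])
draw(f"pics/m_{n}.png",n,P,*b,f"pics/m_{n}_z.png",[((0,0,0),[(0,0,0)])])
```

```text
t 16.1667 [0.4995 0.0871 0.1417] 0.026674600003335495 [4.6478 1.3784 0.9182] [ -3.5895   8.1252 105.7721   0.0777  66.9422 -99.0814]
0.0 [-0.002 -0.     0.007] -0.002
```

View pics/m_scene_z.png

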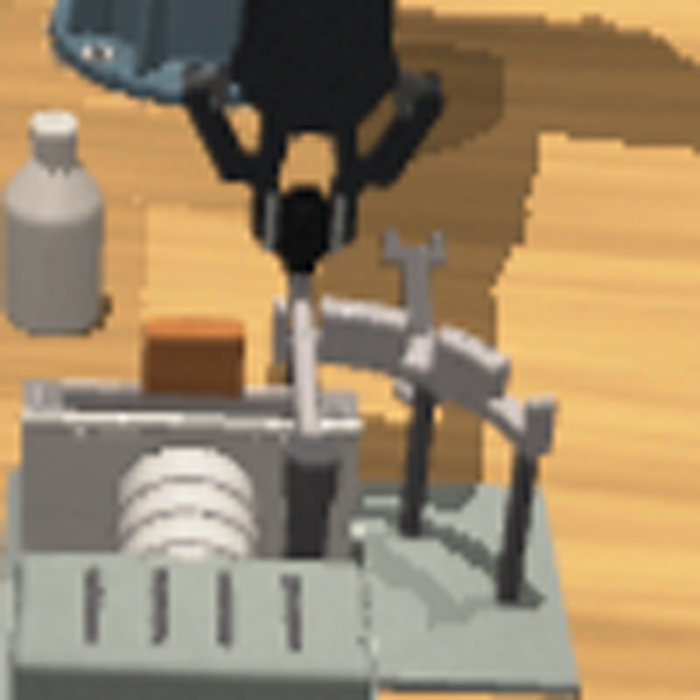

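step_arm(
  targets=[
    [-0.006,0.003,0.006,0,1],
    [-0.006,0.003,0.01,0,1],
    [-0.006,0.003,0.012,0,1],
  ],
)

```text
time: 16.47
tcp_pos: [0.4996, 0.0875, 0.1408]
ee_rot: [[-0.995, -0.095, -0.018], [-0.095, 0.995, 0.0], [0.018, 0.002, -1.0]]
ft_force: [-15.4, -3.8, 27.0]
gripper_width: 0.0271
```

step_arm(
  targets=[
    [0,0,0,0,0.2],
    [0,0,0,0,-0.2],
    [0,0,0,0,-0.5],
    [0,0,0,0,-0.5],
    [0,0,0,0,-0.5],
  ],
)

```text
time: 16.88
tcp_pos: [0.4993, 0.0875, 0.1403]
ee_rot: [[-0.995, -0.095, -0.019], [-0.095, 0.995, 0.0], [0.019, 0.002, -1.0]]
ft_force: [-0.1, 0.3, -0.4]
gripper_width: 0.0642
```

step_arm(
  targets=[
    [0,0,-0.04,0,-0.5],
    [0,0,-0.1,0,-0.5],
    [0,0,-0.18,0,-0.5],
    [0,0,-0.28,0,-0.5],
    [0,0,-0.38,0,-0.5],
    [0,0,-0.48,0,-0.5],
    [0,0,-0.54,0,-0.5],
    [0,0,-0.56,0,-0.5],
  ],
)

```text
time: 17.55
tcp_pos: [0.5034, 0.0875, 0.2841]
ee_rot: [[-0.995, -0.095, -0.014], [-0.096, 0.995, 0.0], [0.013, 0.001, -1.0]]
ft_force: [0.8, -0.6, 0.0]
gripper_width: 0.0641
```

step_arm(
  targets=[
    [0.05,0,-0.05,0,-0.5],
    [0.1,-0.1,-0.1,0,-0.5],
    [0.1,-0.24,-0.14,0,-0.5],
    [0.1,-0.38,-0.16,0,-0.5],
    [0.1,-0.52,-0.16,0,-0.5],
    [0.1,-0.66,-0.16,0,-0.5],
    [0.1,-0.76,-0.16,0,-0.5],
    [0.1,-0.8,-0.16,0,-0.5],
  ],
)

```text
time: 18.22
tcp_pos: [0.4977, -0.1171, 0.3233]
ee_rot: [[-0.996, -0.092, -0.015], [-0.092, 0.996, -0.0], [0.015, 0.001, -1.0]]
ft_force: [-0.6, -0.2, -0.0]
gripper_width: 0.064
```

Run:
```python
from ov import *
from mv import *
from station import get_image
s=ctrl.get_state();print(s["time"],s["tcp_pos"])
def lev(s,l): 
    r=.17*np.cos(l);a=[(.075,.056,.124),(.075-r*np.cos(s),.056+r*np.sin(s),.124+.17*np.sin(l))];w=knob(s,l,[0,0,0])[0];return a+[tuple(w)]
for n,b in (("scene",(150,250,245,345,7)),("top",(140,210,165,265,7))):
    cv2.imwrite(f"pics/n_{n}.png",get_image(n)[...,::-1])
    draw(f"pics/n_{n}.png",n,P,*b,f"pics/n_{n}_z.png",[((0,255,0),lev(0,0))])
```

```text
18.2167 [ 0.4977 -0.1171  0.3233]
```

View pics/n_scene_z.png

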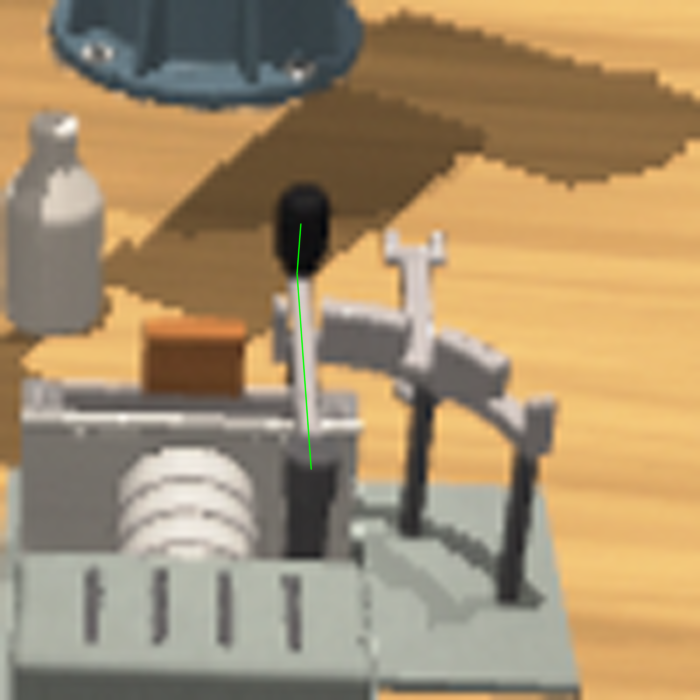

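View pics/n_top_z.png

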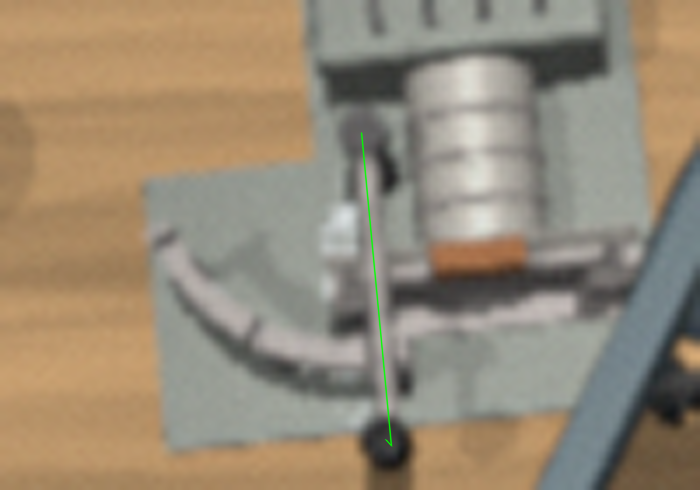

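View pics/n_top.png

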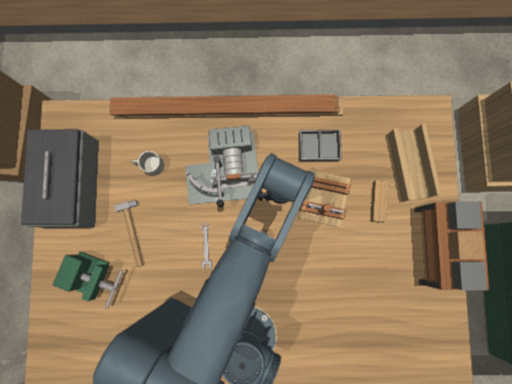

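```bash
python3 -c "
from station import ctrl
print(ctrl.sign_off())"
```

```text
the job is handed in; nothing more can be done
None
```

The job is done and handed in at about 18 s. The blade is down in the outlet and the lever lies across its top edge in the end notch.

- **Blade:** I took the solid blade by its bar grip and slid it down the guides with no jamming. It stopped on firm contact (about 19 N) at a TCP height of 125.8 mm, against 126 mm expected when fully home. After release, the outline drawn for a seated blade matched the picture to about one pixel.
- **Lever:** I gripped the knob, lifted the lever clear of the teeth, swung it past the middle notch and let it down into the end notch. It met the notch floor at 140.8 mm TCP height, the same as in its start notch (141 mm). After release, both cameras showed it level between the end teeth and across the blade, matching the predicted line for swing 0 and lift 0.
- **Other checks:** Nothing showed as moved; in the last top view the grille is still in the rack and the hammer, wrench, mug, offcut and tray look as before. The arm hid the glue there, but the scene camera showed it in place. The robot was clear of everything, and the highest force I read was about 31 N, on pressing the lever home.
- **Disagreements:** The two cameras differed by about 4 to 6 mm on the knob. The networks also gave some wrong hits, such as a guide mouth on the rack, so I relied on positions fitted from the pictures instead.

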